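# Pack the stain bowls in the case with the sound spring latch

### The job

One of the two wooden cases has a sound spring latch, which clicks open when its pad is pressed with less than 10 N; the other's is too stiff: if a latch has not clicked at 10 N, let go, never force it, and stand the red tag upright on that case's closed lid. Let the sound case spring open, put all the bowls into it, nested upright in one another as a single stack, then shut its lid until the latch clicks and it stays shut. Leave the jar, the beaker and the pen where they are.

Things in the scene. Friction and masses are not known exactly. Their poses are not given: they have to be found in the camera images.
- case_a: one of two fixed wooden cases that look alike. Base 150 mm (x) by 140 mm (y), walls 6 mm thick, 45 mm high, inside floor 6 mm above the bench; shut, the case is 92 mm high, 80 mm clear inside. A fixed grey pad 10 mm thick, 34 mm high lines the inside of the front wall. Origin: centre of the underside; x points to the hinge (x = 75 mm, z = 45 mm, along y), -x to the front with the latch.
- lid_a (a joint): angle of this case's lid, a hood 47 mm high: 0 shut (latched: below 0.03) to 1.35 rad open, its front edge then 200 mm above the bench. A weak spring swings it fully open in about a second once the latch lets go. To shut it, push its front edge over and down, then press the front of its top, following its arc (10 N; up to 20 N if the tool drags on it), until the tongue snaps under the hook.
- latch_a (a joint): angle of this case's latch rocker, 0 at rest to 0.30 rad. Pressing its green pad straight down tips the steel hook off the lid's tongue: at about 0.15 rad (pad 6 mm lower) it clicks free and the lid springs up. A sound latch lets go at 5 to 8 N on the pad's middle; a faulty one needs over 20 N and hardly moves at 10 N. It springs back.
- latch_a_pad (a point): middle of the top face of the green pad (32 mm by 36 mm) of this case's latch, in front of the case, 30 mm above the bench at rest, 126 mm from the case's centre towards -x. Press straight down here.
- lid_a_top (a point): middle of the flat top of this case's lid (150 mm by 140 mm); 92 mm above the bench while shut, z out of the lid. Moves with the lid.
- case_b: one of two fixed wooden cases that look alike. Base 150 mm (x) by 140 mm (y), walls 6 mm thick, 45 mm high, inside floor 6 mm above the bench; shut, the case is 92 mm high, 80 mm clear inside. A fixed grey pad 10 mm thick, 34 mm high lines the inside of the front wall. Origin: centre of the underside; x points to the hinge (x = 75 mm, z = 45 mm, along y), -x to the front with the latch.
- lid_b (a joint): angle of this case's lid, a hood 47 mm high: 0 shut (latched: below 0.03) to 1.35 rad open, its front edge then 200 mm above the bench. A weak spring swings it fully open in about a second once the latch lets go. To shut it, push its front edge over and down, then press the front of its top, following its arc (10 N; up to 20 N if the tool drags on it), until the tongue snaps under the hook.
- latch_b (a joint): angle of this case's latch rocker, 0 at rest to 0.30 rad. Pressing its green pad straight down tips the steel hook off the lid's tongue: at about 0.15 rad (pad 6 mm lower) it clicks free and the lid springs up. A sound latch lets go at 5 to 8 N on the pad's middle; a faulty one needs over 20 N and hardly moves at 10 N. It springs back.
- latch_b_pad (a point): middle of the top face of the green pad (32 mm by 36 mm) of this case's latch, in front of the case, 30 mm above the bench at rest, 126 mm from the case's centre towards -x. Press straight down here.
- lid_b_top (a point): middle of the flat top of this case's lid (150 mm by 140 mm); 92 mm above the bench while shut, z out of the lid. Moves with the lid.
- bowl1: tapered dish: foot 40 mm across, rim 64 mm, 30 mm high, floor 13 mm thick; a flat upright lip 7 mm high round the outside of the rim is the place to grip it. Origin: centre of the underside, z up. Nested in another it stands 13 mm higher than that one, with 1 to 2 mm of play. 50 to 80 g. May be absent. Colour: white.
- bowl2: tapered dish: foot 40 mm across, rim 64 mm, 30 mm high, floor 13 mm thick; a flat upright lip 7 mm high round the outside of the rim is the place to grip it. Origin: centre of the underside, z up. Nested in another it stands 13 mm higher than that one, with 1 to 2 mm of play. 50 to 80 g. May be absent. Colour: blue.
- bowl3: tapered dish: foot 40 mm across, rim 64 mm, 30 mm high, floor 13 mm thick; a flat upright lip 7 mm high round the outside of the rim is the place to grip it. Origin: centre of the underside, z up. Nested in another it stands 13 mm higher than that one, with 1 to 2 mm of play. 50 to 80 g. May be absent. Colour: yellow.
- bowl4: tapered dish: foot 40 mm across, rim 64 mm, 30 mm high, floor 13 mm thick; a flat upright lip 7 mm high round the outside of the rim is the place to grip it. Origin: centre of the underside, z up. Nested in another it stands 13 mm higher than that one, with 1 to 2 mm of play. 50 to 80 g. May be absent. Colour: white.
- tag: red standing tag: a foot plate 50 mm (x) by 34 mm (y), 6 mm thick, with an upright fin 50 mm long (x) and 10 mm thick (y), its top 30 mm above the bench. Origin: centre of the underside, z up. Grip the fin. 50 g.
- jar: small amber jar with a blue cap, 36 mm across and 55 mm high, standing among the bowls; not part of the job. Origin: centre of the underside.
- beaker: glass beaker, 70 mm across and 85 mm high, at the right of the bench; not part of the job. Origin: centre of the underside.
- pen: blue pen, 132 mm long and 12 mm thick, lying near the robot; not part of the job. Origin: below its middle.
Mind the look-alikes: they are no part of the job. Leave any pink look-alike of the bowl4 alone. Several things look just like the tag: the one meant starts farthest to the robot's right.

How it is judged:
By the outcome, as a careful person would: the job done as asked, in the order asked, and still so for the second after the job is handed in, with the robot touching nothing.
Of bowl1, bowl2, bowl3, bowl4 only 3 to 4 are there at a start; the rules pass over those that are not, and their reading is None.
At some moment in a run one of bowl1, bowl2, bowl3, bowl4, tag may be knocked a few centimetres aside while the robot is not near it.
It also fails if it takes over 210 s, if anything falls off the work surface, if the arm or the gripper's body presses on something with over 40 N, if the wrist force passes 120 N, or if a joint passes its speed limit or range.

### The arm

A 6-joint arm with a two-finger parallel gripper is mounted at the origin on the work surface. World frame = base frame: x ahead of the robot, y to its left, z up, the work surface at z = 0. Lengths are in m, angles in rad, forces in N, time in s.
With the tool pointing down it reaches from about 0.2 to 0.875 m from the base axis. Payload 3.4 kg.
Tool frame: the origin (TCP) lies at the very end of the fingers, on their centre line; the grasp point (between the pads) lies 19 mm behind it; z points along the fingers, y is the line along which they close (so a half turn about z gives the same grasp; the last joint's range is limited). The gripper opens to 94 mm and grips with 3 to 60 N. Pads are 16 mm wide; open, the fingers measure 119 mm over their backs; the gripper's body (75 mm by 177 mm) begins 78 mm behind the grasp point.
Start: joints at [1.223, 0.276, 1.505, -0, 1.361, -0.121], TCP at [0.129, 0.56, 0.205] pointing down, gripper open.
Joint ranges: [-2.89, 2.89], [-0.75, 2.08], [0.22, 2.7], [-1.18, 4.32], [0.11, 2.71], [-2.7, 2.7]. Speed limits (rad/s): [2.57, 2.57, 3.14, 3.14, 3.14, 3.14].

### API

Orientations are given as a 3x3 rotation matrix whose columns are the frame's x, y, z axes.
In Python, from rig import robot gives the robot as it stands. The module is installed in compiled form; this text tells all that it offers.
- The arm moves only by the tool arm_command, never from a script. Its argument "increments" is text: rows parted by semicolons, each of 7 numbers parted by spaces: the turn, a rotation vector about the tool's x, y, z in degrees, then the shift along the tool's x, y, z in m, then the opening, from 0 (shut) to 1 (fully open). A call has 1 to 12 rows; each row is the pose to reach, as a shift and turn from the pose commanded when the call began, along the tool's axes at that moment; what a row does not reach only later rows make up. A row lasts 1/12 s, in which the tool goes at most 41.7 mm and 7.16 degrees, less where a joint would pass 70% of its speed; a pose out of reach is approached as far as the arm can. A call with a gripper value outside its range is refused whole. The fingers move at their own pace and stop on an object; the grip force is fixed at half the most. Time passes only in rows, so rows that repeat a pose let the fingers close. It gives the time, the measured TCP pose, the force, the opening and the grip force at its end, in the units of the state.
- robot.state(): the state, without advancing time (a new reading comes with each control period).
- robot.read_camera(name): name is "scene" or "top" or "wrist"; returns a dict with "pixels" (480x640x3 uint8, red, green, blue), "intrinsics" (3x3 intrinsics, pixels), "extrinsics" (4x4, takes a point from world to camera coordinates). Camera axes: x right, y up, looking along -z (the intrinsics and any distortion apply to the point x, -y, -z); pixel columns grow to the right and rows downward; lengths in m; the calibration is good to about 2 mm. A picture is of the moment at which its call begins. There is no depth.
- robot.job_done(): hands the job in; it is judged then, once.
The state is a dict: "t": time; "q": joint angles; "qd": joint speeds; "joint_efforts": joint torques, N m; "position": TCP position; "orientation": TCP orientation; "wrist_force": force on the tool from outside, world axes, zero at the start; "ft_torque": the same for the moment, N m; "width": opening from 0.0 (shut) to 1.0 (fully open); "gripper_force": force on a finger pad.
Only numpy, scipy, OpenCV 4.12 (cv2) and the standard library are available. Lean on these libraries where they do the work, as an engineer would, in place of code of your own. Each camera call takes 0.05 s, during which the arm holds its last target. There are 200 camera calls.

## Working session

There is one attempt and no reset: what is moved stays moved. The work goes in short steps, Python scripts to look and compute and a tool call to move; the robot and the scene stay as the last step left them, time stands still between calls to the robot, and variables do not carry over. Pictures are saved under pics/ and viewed, at most 14 in all, crops included, and the job is handed in when it is done.

Besides the shell and the picture viewer there is one more tool, called after ">>>" as a command line: name --argument value ..., lists and objects as JSON in quotes. arm_command: Moves the arm, as the interface text tells. Its arguments: {"type":"object","properties":{"increments":{"type":"string"}},"required":["increments"]}

```bash
mkdir -p pics; cat > h.py <<'E'
import numpy as np, cv2
from rig import robot
def snap(cam,name,crop=None,scale=1):
    c=robot.read_camera(cam); im=c["pixels"][:,:,::-1].copy()
    np.savez(f"pics/{name}.npz",**{k:c[k] for k in("pixels","intrinsics","extrinsics")})
    if crop: im=im[crop[1]:crop[3],crop[0]:crop[2]]
    if scale!=1: im=cv2.resize(im,None,fx=scale,fy=scale,interpolation=cv2.INTER_CUBIC)
    cv2.imwrite(f"pics/{name}.png",im); return c
def load(name): return dict(np.load(f"pics/{name}.npz"))
def ray(c,u,v,z):
    K=c["intrinsics"];E=c["extrinsics"]
    d=np.linalg.inv(K)@[u,v,1]; d=np.array([d[0],-d[1],-d[2]])
    R=E[:3,:3];o=-R.T@E[:3,3];w=R.T@d
    return o+w*(z-o[2])/w[2]
def proj(c,p):
    q=c["extrinsics"][:3,:3]@p+c["extrinsics"][:3,3]
    r=c["intrinsics"]@[q[0],-q[1],-q[2]]; return r[:2]/r[2]
def to_tool(p,deg=0,s=None):
    s=s or robot.state(); return np.round(np.array(s["orientation"]).T@(np.array(p)-s["position"]),4)
E
python3 - <<'E'
from h import *
for n in("top","scene"):
    c=snap(n,n+"0"); print(n,c["intrinsics"].round(1).tolist(),c["extrinsics"].round(3).tolist())
s=robot.state(); print(s)
E
```

```text
top [[457.9, 0.0, 322.3], [0.0, 457.9, 240.5], [0.0, 0.0, 1.0]] [[0.011, -1.0, -0.02, -0.045], [0.997, 0.009, 0.077, -0.49], [-0.077, -0.021, 0.997, -0.947], [0.0, 0.0, 0.0, 1.0]]
scene [[465.0, 0.0, 311.3], [0.0, 465.0, 236.7], [0.0, 0.0, 1.0]] [[-0.06, 0.998, 0.001, 0.079], [-0.501, -0.031, 0.865, 0.165], [0.863, 0.051, 0.502, -1.448], [0.0, 0.0, 0.0, 1.0]]
{'t': 0.1, 'q': array([ 1.22301339e+00,  2.76537086e-01,  1.50597160e+00, -2.69591680e-05,
        1.36070686e+00, -1.21028170e-01]), 'qd': array([-4.15069412e-05, -5.31627662e-04, -3.09808640e-03,  1.23399795e-05,
       -1.30347752e-03, -2.98964828e-03]), 'joint_efforts': array([ 2.78761407e-03, -4.05463028e+01, -2.37779832e+01,  7.01473793e-02,
        2.98307044e-02, -3.93524931e-05]), 'position': array([0.12912991, 0.55980245, 0.20470212]), 'orientation': array([[-9.74402332e-01,  2.24810624e-01, -5.28317545e-04],
       [ 2.24811181e-01,  9.74401138e-01, -1.53471813e-03],
       [ 1.69772277e-04, -1.61420461e-03, -9.99998683e-01]]), 'wrist_force': array([ 0.5841584 , -1.10802011,  0.03929475]), 'ft_torque': array([-0.04862575, -0.01291631, -0.02570722]), 'gripper_force': 0.0, 'width': 0.9961561669387954}
```

View pics/top0.png

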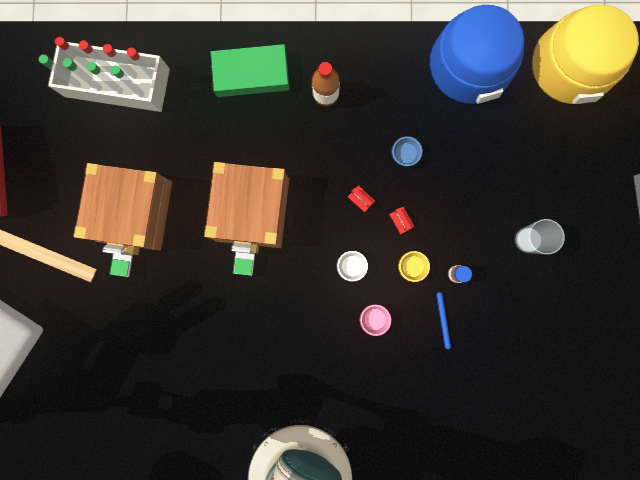

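View pics/scene0.png

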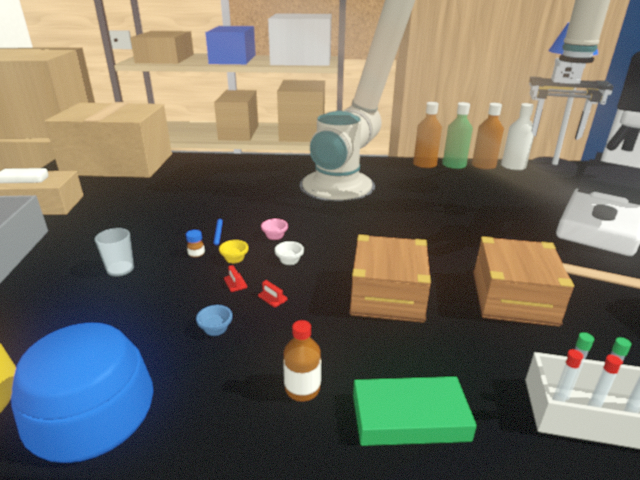

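The top view shows three bowls: white (352,266), yellow (414,266) and blue (407,152), plus a pink decoy (375,320). The two red tags are at (361,199) and (402,220). The rightmost tag, (402,220), is the one meant. The latch pads are at (120,267) and (243,266).

```bash
cat > meas.py <<'E'
from h import *
def blobs(c,lo,hi,box,amin=30):
    hsv=cv2.cvtColor(c["pixels"],cv2.COLOR_RGB2HSV); m=cv2.inRange(hsv,np.array(lo),np.array(hi))
    k=np.zeros_like(m); k[box[1]:box[3],box[0]:box[2]]=1; m*=k
    m=cv2.morphologyEx(m,cv2.MORPH_CLOSE,np.ones((3,3)))
    out=[]
    for q in cv2.findContours(m,cv2.RETR_EXTERNAL,cv2.CHAIN_APPROX_NONE)[0]:
        if cv2.contourArea(q)>=amin: out.append((q,cv2.minAreaRect(q),cv2.minEnclosingCircle(q),cv2.contourArea(q)))
    return out
def survey(c):
    for n,lo,hi,box in(("white",(0,0,110),(180,60,255),(325,240,380,295)),("yellow",(22,90,80),(35,255,255),(385,240,445,295)),
      ("blue",(95,60,60),(120,255,255),(385,130,430,175)),("pink",(140,40,80),(179,180,255),(350,295,400,345))):
        for q,r,e,a in blobs(c,lo,hi,box): print(n,np.round(e[0],1),round(e[1],1),a,ray(c,*e[0],.030).round(4))
    for q,r,e,a in blobs(c,(0,150,80),(8,255,255),(340,180,420,240)):
        # longest axis at mid height
        b=cv2.boxPoints(r); w=np.array([ray(c,*p,.012) for p in b])
        print("tag",np.round(r[0],1),ray(c,*r[0],.012).round(4),w.round(3)[:,:2].tolist())
E
python3 - <<'E'
from meas import *
c=load("top0"); survey(c)
for q,r,e,a in blobs(c,(45,80,60),(80,255,255),(90,245,270,290)):
    w=np.array([ray(c,*p,.03)[:2] for p in cv2.boxPoints(r)]); print("pad",np.round(r[0],1),ray(c,*r[0],.03).round(4),w.round(3).tolist())
im=c["pixels"][:,:,::-1]
A=cv2.resize(im[150:290,60:300],None,fx=3.3,fy=3.3,interpolation=cv2.INTER_CUBIC)[:,:792]
cv2.imwrite("pics/cases.png",A)
B=cv2.resize(im[170:350,320:480],None,fx=3.3,fy=3.3,interpolation=cv2.INTER_CUBIC);cv2.imwrite("pics/obj.png",B)
E
```

```text
white [351.8 265.6] 15.7 719.0 [ 0.4382 -0.1019  0.03  ]
yellow [413.7 266. ] 15.6 707.0 [ 0.4386 -0.2296  0.03  ]
blue [406.5 151. ] 15.7 710.0 [ 0.6804 -0.2155  0.03  ]
pink [374.9 319.7] 16.1 763.5 [ 0.3279 -0.1498  0.03  ]
tag [401.2 219.9] [ 0.5366 -0.2068  0.012 ] [[0.55, -0.179], [0.568, -0.21], [0.523, -0.235], [0.506, -0.204]]
tag [360.5 198. ] [ 0.5828 -0.1203  0.012 ] [[0.589, -0.089], [0.614, -0.114], [0.577, -0.151], [0.552, -0.127]]
pad [118.7 267.3] [0.4296 0.3851 0.03  ] [[0.416, 0.405], [0.448, 0.402], [0.443, 0.365], [0.411, 0.369]]
pad [242.3 266. ] [0.435  0.1257 0.03  ] [[0.421, 0.146], [0.453, 0.143], [0.449, 0.106], [0.418, 0.108]]
```

View pics/cases.png

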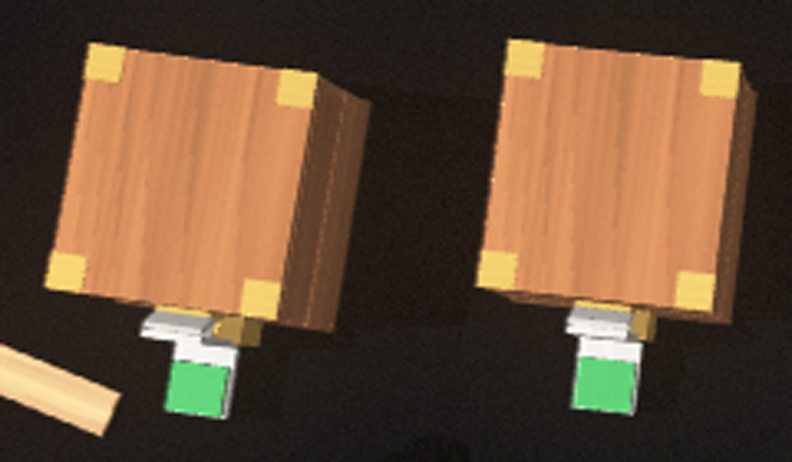

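View pics/obj.png

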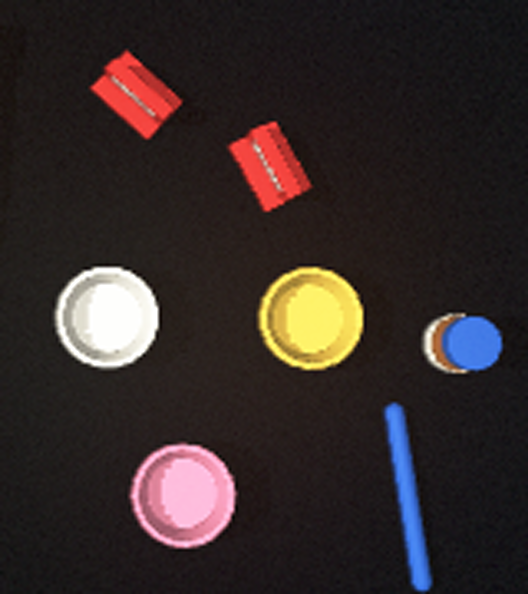

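The cases are yawed slightly, with both latches facing the robot. The target tag is the one below and right of the other in the crop, fin along its long axis. Next I compute the case frames and the first move.

```bash
cat > mv.py <<'E'
from h import *
from scipy.spatial.transform import Rotation as Ro
def inc(p,yaw=None,s=None):
    """p world target, yaw = world angle (deg) of tool y axis, mod 180; prints row for arm_command"""
    s=s or robot.state(); R=np.array(s["orientation"])
    if yaw is None: rv=np.zeros(3)
    else:
        best=None
        for k in(0,180):
            a=np.radians(yaw+k); y=np.array([np.cos(a),np.sin(a),0]); z=np.array([0,0,-1.]); T=np.c_[np.cross(y,z),y,z]
            r=np.degrees(Ro.from_matrix(R.T@T).as_rotvec())
            if best is None or np.linalg.norm(r)<np.linalg.norm(best): best=r
        rv=best
    d=R.T@(np.array(p)-s["position"])
    print("turn",rv.round(1),"shift",d.round(4),"rows>=",int(np.ceil(max(np.linalg.norm(d)/.0417,np.linalg.norm(rv)/7.16))),"q",s["q"].round(2),"pos",s["position"].round(4))
E
python3 - <<'E'
from mv import *
c=load("top0")
for n,P in(("L",[(88,43),(317,73),(278,320),(45,289)]),("R",[(507,38),(741,62),(713,313),(476,288)])):
    w=np.array([ray(c,60+u/3.3,150+v/3.3,.092)[:2] for u,v in P]); m=w.mean(0)
    d=(w[0]+w[1]-w[2]-w[3]); a=np.degrees(np.arctan2(d[1],d[0])); e=w[0]+w[3]-w[1]-w[2];b=np.degrees(np.arctan2(e[1],e[0]))-90
    print(n,m.round(4),"yaw",a,b,"size",np.linalg.norm(d)/2,np.linalg.norm(e)/2, "padpred",m-.126*np.array([np.cos(np.radians(b)),np.sin(np.radians(b))]))
inc([.433,.1255,.10],90-6)
E
```

```text
L [0.5521 0.3688] yaw -6.8606154934596075 -7.036353317894466 size 0.15016587299861991 0.14152397540212566 padpred [0.42706112 0.38428478]
R [0.5577 0.1122] yaw -5.318087137900912 -5.521758705471356 size 0.151364347643934 0.14178121654910025 padpred [0.43230931 0.12430046]
turn [-0.1 -0.  -7. ] shift [-0.3937 -0.3547  0.1052] rows>= 13 q [ 1.22  0.28  1.51 -0.    1.36 -0.12] pos [0.1291 0.5598 0.2047]
```

>>> arm_command --increments "0 0 -7 -0.394 -0.355 0.05 0;0 0 -7 -0.394 -0.355 0.05 0;0 0 -7 -0.394 -0.355 0.05 0;0 0 -7 -0.394 -0.355 0.05 0;0 0 -7 -0.394 -0.355 0.05 0;0 0 -7 -0.394 -0.355 0.05 0;0 0 -7 -0.394 -0.355 0.05 0;0 0 -7 -0.394 -0.355 0.05 0;0 0 -7 -0.394 -0.355 0.05 0;0 0 -7 -0.394 -0.355 0.05 0;0 0 -7 -0.394 -0.355 0.05 0;0 0 -7 -0.394 -0.355 0.05 0"

```text
t: 1.1
position: [0.4151, 0.1508, 0.1583]
orientation: [[-0.995, 0.105, -0.0], [0.105, 0.995, 0.0], [0.0, 0.0, -1.0]]
wrist_force: [1.3, 1.0, 0.1]
width: 0.188
gripper_force: 0.0
```

>>> arm_command --increments "0 0 0 0 0 0.04 0;0 0 0 0 0 0.08 0;0 0 0 0 0 0.09 0;0 0 0 0 0 0.09 0"

```text
t: 1.43
position: [0.4114, 0.1515, 0.0653]
orientation: [[-0.994, 0.106, -0.008], [0.106, 0.994, -0.001], [0.008, -0.002, -1.0]]
wrist_force: [-0.5, -0.1, -0.1]
width: 0.005
gripper_force: 0.0
```

```bash
python3 - <<'E'
from mv import *
inc([.432,.125,.033],84.6); print(robot.state()["wrist_force"],robot.state()["width"])
E
```

```text
turn [-0.1 -0.5 -0.7] shift [-0.0235 -0.024   0.0322] rows>= 2 q [ 0.19  0.21  1.99  0.    0.95 -1.27] pos [0.4114 0.1515 0.0653]
[-0.47989305 -0.13018431 -0.06774582] 0.00526212469210817
```

>>> arm_command --increments "0 0.5 0 -0.0235 -0.024 0.015 0;0 0.5 0 -0.0235 -0.024 0.025 0;0 0.5 0 -0.0235 -0.024 0.031 0;0 0.5 0 -0.0235 -0.024 0.031 0;0 0.5 0 -0.0235 -0.024 0.031 0"

```text
t: 1.85
position: [0.4352, 0.1268, 0.0381]
orientation: [[-0.995, 0.104, -0.009], [0.104, 0.995, 0.001], [0.009, 0.0, -1.0]]
wrist_force: [-0.4, -0.9, 0.9]
width: 0.003
gripper_force: 0.0
```

```bash
python3 - <<'E'
from mv import *
inc([.432,.125,.030],84.6); print(robot.state()["wrist_force"],robot.state()["width"])
E
```

```text
turn [ 0.  -0.5 -0.6] shift [ 0.0029 -0.0022  0.0081] rows>= 1 q [ 0.13  0.27  2.    0.    0.89 -1.34] pos [0.4352 0.1268 0.0381]
[-0.36767905 -0.88318056  0.93230316] 0.0033372656321473643
```

>>> arm_command --increments "0 -0.5 0 0.003 -0.002 0.004 0;0 -0.5 0 0.003 -0.002 0.007 0;0 -0.5 0 0.003 -0.002 0.008 0;0 -0.5 0 0.003 -0.002 0.009 0;0 -0.5 0 0.003 -0.002 0.009 0"

```text
t: 2.27
position: [0.4311, 0.125, 0.0287]
orientation: [[-0.995, 0.104, -0.002], [0.104, 0.995, 0.0], [0.002, 0.0, -1.0]]
wrist_force: [-2.1, 0.8, 3.3]
width: 0.002
gripper_force: 1.5
```

>>> arm_command --increments "0 0 0 0 0 0.001 0;0 0 0 0 0 0.001 0;0 0 0 0 0 0.001 0"

```text
t: 2.52
position: [0.4314, 0.1248, 0.0276]
orientation: [[-0.995, 0.105, -0.002], [0.105, 0.995, 0.0], [0.002, 0.0, -1.0]]
wrist_force: [-3.6, 1.0, 5.2]
width: 0.007
gripper_force: 2.3
```

>>> arm_command --increments "0 0 0 0 0 0.001 0;0 0 0 0 0 0.001 0;0 0 0 0 0 0.001 0"

```text
t: 2.77
position: [0.4316, 0.1247, 0.0266]
orientation: [[-0.995, 0.105, -0.001], [0.105, 0.995, 0.0], [0.001, 0.0, -1.0]]
wrist_force: [-4.3, 1.1, 4.6]
width: 0.004
gripper_force: 2.7
```

>>> arm_command --increments "0 0 0 0 0 0.001 0;0 0 0 0 0 0.001 0;0 0 0 0 0 0.001 0"

```text
t: 3.02
position: [0.4316, 0.1247, 0.0256]
orientation: [[-0.995, 0.105, -0.001], [0.105, 0.995, 0.0], [0.001, 0.0, -1.0]]
wrist_force: [-3.8, 0.9, 5.8]
width: 0.008
gripper_force: 3.1
```

>>> arm_command --increments "0 0 0 0 0 0.001 0;0 0 0 0 0 0.001 0;0 0 0 0 0 0.001 0"

```text
t: 3.27
position: [0.4316, 0.1247, 0.0247]
orientation: [[-0.995, 0.105, -0.001], [0.105, 0.995, 0.0], [0.001, 0.0, -1.0]]
wrist_force: [-4.1, 1.7, 6.0]
width: 0.004
gripper_force: 3.4
```

>>> arm_command --increments "0 0 0 0 0 0.001 0;0 0 0 0 0 0.001 0;0 0 0 0 0 0.001 0"

```text
t: 3.52
position: [0.4316, 0.1248, 0.0239]
orientation: [[-0.995, 0.105, -0.001], [0.105, 0.995, 0.0], [0.001, 0.0, -1.0]]
wrist_force: [-4.5, 1.8, 8.7]
width: 0.005
gripper_force: 4.5
```

>>> arm_command --increments "0 0 0 0 0 0.001 0;0 0 0 0 0 0.001 0;0 0 0 0 0 0.001 0"

```text
t: 3.77
position: [0.4316, 0.1248, 0.023]
orientation: [[-0.995, 0.105, -0.001], [0.105, 0.995, 0.0], [0.001, 0.0, -1.0]]
wrist_force: [-5.5, 1.0, 8.7]
width: 0.006
gripper_force: 5.0
```

```bash
python3 - <<'E'
from h import *
snap("scene","sc1",(330,200,530,350),3)
E
```

```text
(no output)
```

View pics/sc1.png

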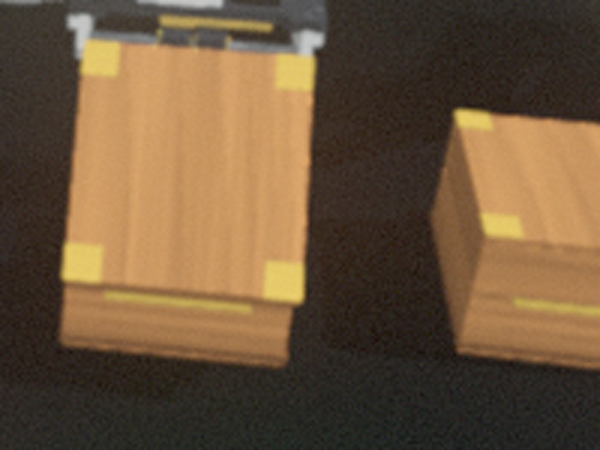

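The lid of the right-hand case (scene, about 390,270) has sprung up, so its latch is sound. I back the tool away from it.

>>> arm_command --increments "0 0 0 0.005 0 -0.01 0;0 0 0 0.03 0 -0.015 0;0 0 0 0.06 0 -0.02 0;0 0 0 0.09 0 -0.03 0;0 0 0 0.10 0 -0.07 0;0 0 0 0.10 0 -0.11 0;0 0 0 0.10 0 -0.15 0;0 0 0 0.10 0 -0.18 0;0 0 0 0.10 0 -0.20 0;0 0 0 0.10 0 -0.22 0;0 0 0 0.10 0 -0.22 1;0 0 0 0.10 0 -0.22 1"

```text
t: 4.82
position: [0.3339, 0.1351, 0.2434]
orientation: [[-0.995, 0.105, 0.004], [0.105, 0.995, 0.0], [-0.004, 0.001, -1.0]]
wrist_force: [-0.7, -0.2, -0.9]
width: 0.114
gripper_force: 0.0
```

```bash
python3 - <<'E'
from meas import *
from mv import *
c=snap("top","top1"); survey(c)
c2=snap("scene","sc2")
im=np.hstack([c["pixels"][130:350,60:480],])[:,:,::-1]
im2=c2["pixels"][190:340,190:590][:,:,::-1]
im=cv2.resize(im,(800,419)); im2=cv2.resize(im2,(480,180))
cv2.imwrite("pics/m1.png",np.vstack([im,cv2.copyMakeBorder(im2,0,0,0,320,cv2.BORDER_CONSTANT)]))
E
```

```text
white [351.8 265.6] 15.7 719.0 [ 0.4382 -0.1019  0.03  ]
yellow [413.9 266. ] 15.7 713.0 [ 0.4387 -0.2299  0.03  ]
blue [406.5 151. ] 15.7 710.0 [ 0.6804 -0.2155  0.03  ]
pink [375.  319.8] 16.0 751.0 [ 0.3278 -0.1501  0.03  ]
tag [401.2 219.9] [ 0.5366 -0.2068  0.012 ] [[0.55, -0.179], [0.568, -0.21], [0.523, -0.235], [0.506, -0.204]]
tag [360.5 198. ] [ 0.5828 -0.1203  0.012 ] [[0.589, -0.089], [0.614, -0.114], [0.577, -0.151], [0.552, -0.127]]
```

View pics/m1.png

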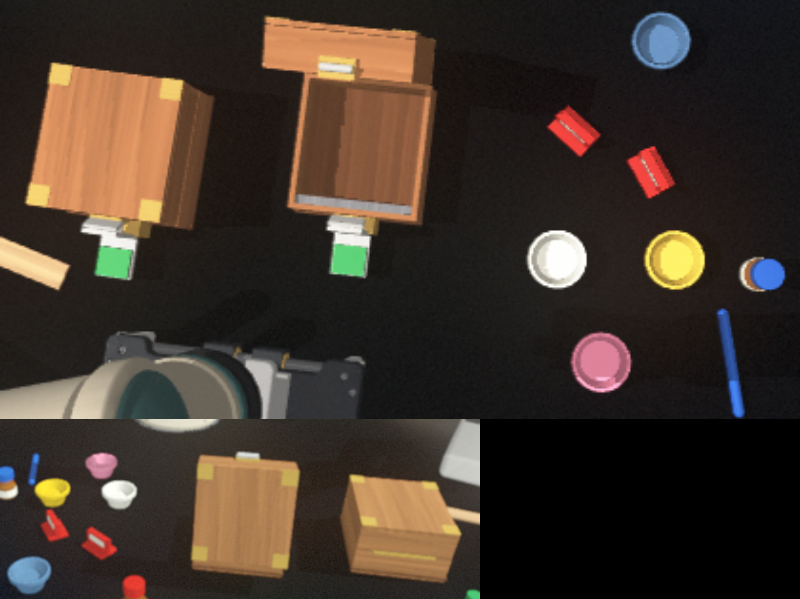

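The sound case is fully open, so the left case, with its pad at (120,267), is the faulty one by elimination. Next I fetch the tag at (401,220).

```bash
python3 - <<'E'
from mv import *
inc([.536,-.206,.12],119)
c=load("top1")
# fin-top bright line
im=c["pixels"][205:235,388:415].astype(int); b=(im.min(2)>130); v,u=np.nonzero(b); print(len(u), [ray(c,388+u.mean(),205+v.mean(),.03).round(4)] if len(u) else 0)
E
```

```text
turn [ -0.   -0.1 -35. ] shift [-0.2384 -0.3176  0.1214] rows>= 10 q [ 0.19 -0.08  1.83 -0.    1.4  -1.27] pos [0.3322 0.1349 0.2415]
12 [array([ 0.5339, -0.2027,  0.03  ])]
```

>>> arm_command --increments "0 0 -35 -0.237 -0.316 0.12 0.5;0 0 -35 -0.237 -0.316 0.12 0.5;0 0 -35 -0.237 -0.316 0.12 0.5;0 0 -35 -0.237 -0.316 0.12 0.5;0 0 -35 -0.237 -0.316 0.12 0.5;0 0 -35 -0.237 -0.316 0.12 0.5;0 0 -35 -0.237 -0.316 0.12 0.5;0 0 -35 -0.237 -0.316 0.12 0.5;0 0 -35 -0.237 -0.316 0.12 0.5;0 0 -35 -0.237 -0.316 0.12 0.5;0 0 -35 -0.237 -0.316 0.12 0.5;0 0 -35 -0.237 -0.316 0.12 0.5"

```text
t: 5.92
position: [0.5364, -0.2082, 0.1182]
orientation: [[-0.876, -0.482, -0.003], [-0.482, 0.876, 0.0], [0.003, 0.002, -1.0]]
wrist_force: [-0.8, 0.3, 0.8]
width: 0.501
gripper_force: 0.0
```

```bash
python3 - <<'E'
from mv import *
inc([.535,-.2045,.01],119)
c=snap("wrist","w1"); print(c["extrinsics"].round(3).tolist()); print(proj(c,np.array([.535,-.2045,.03])),robot.state()["width"])
E
```

```text
turn [ 0.1 -0.2 -0.2] shift [-0.0009  0.0037  0.1082] rows>= 3 q [-0.49  0.34  1.64 -0.    1.17 -2.56] pos [ 0.5364 -0.2082  0.1182]
[[-0.482, 0.876, 0.001, 0.442], [-0.848, -0.466, -0.251, 0.362], [-0.22, -0.122, 0.968, -0.214], [0.0, 0.0, 0.0, 1.0]]
[330.34692054 245.95293602] 0.4998973060850786
```

View pics/w1.png

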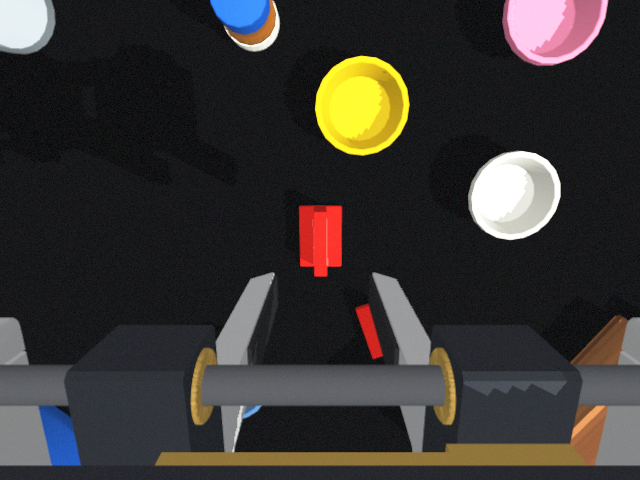

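The wrist view shows the tag aligned between the fingers, with its fin-top centre at about (320,241).

```bash
python3 - <<'E'
from mv import *
c=load("w1"); p=ray(c,320.5,242,.03); print(p, ray(c,320.5,207,.03),ray(c,320.5,276,.03)); inc([p[0],p[1],.0095])
E
```

```text
[ 0.5358557  -0.21237184  0.03      ] [ 0.51287779 -0.22494846  0.03      ] [ 0.55927619 -0.19955297  0.03      ]
turn [0. 0. 0.] shift [ 0.0021 -0.007   0.1095] rows>= 3 q [-0.49  0.34  1.64 -0.    1.17 -2.56] pos [ 0.5348 -0.2055  0.119 ]
```

>>> arm_command --increments "0 0 0 0.001 -0.0035 0.04 0.5;0 0 0 0.001 -0.0035 0.08 0.5;0 0 0 0.001 -0.0035 0.10 0.5;0 0 0 0.001 -0.0035 0.1095 0.5;0 0 0 0.001 -0.0035 0.1095 0.5;0 0 0 0.001 -0.0035 0.1095 0.5"

```text
t: 6.47
position: [0.5362, -0.2068, 0.0134]
orientation: [[-0.874, -0.485, -0.0], [-0.485, 0.874, 0.0], [-0.0, 0.0, -1.0]]
wrist_force: [-0.8, 0.0, 1.5]
width: 0.499
gripper_force: 0.0
```

```bash
python3 - <<'E'
from mv import *
inc([.535,-.2085,.0095],119)
c=snap("wrist","w2"); hsv=cv2.cvtColor(c["pixels"],cv2.COLOR_RGB2HSV); m=cv2.inRange(hsv,(0,150,60),(8,255,255)); 
for q in cv2.findContours(m,0,1)[0]:
    if cv2.contourArea(q)>200: print(cv2.boundingRect(q))
E
```

```text
turn [0. 0. 0.] shift [ 0.0019 -0.0009  0.0039] rows>= 1 q [-0.49  0.44  1.77  0.    0.93 -2.57] pos [ 0.5362 -0.2068  0.0134]
(375, 406, 37, 46)
(284, 236, 66, 114)
```

>>> arm_command --increments "0 0 0 0 0 0.003 0.5;0 0 0 0 0 0.003 0;0 0 0 0 0 0.003 0;0 0 0 0 0 0.003 0;0 0 0 0 0 0.003 0;0 0 0 0 0 0.003 0;0 0 0 0 0 0.003 0;0 0 0 0 0 0.003 0;0 0 0 0 0 -0.03 0;0 0 0 0 0 -0.07 0;0 0 0 0 0 -0.11 0;0 0 0 0 0 -0.15 0"

```text
t: 7.52
position: [0.5356, -0.207, 0.1643]
orientation: [[-0.875, -0.485, -0.001], [-0.485, 0.875, 0.001], [0.001, 0.001, -1.0]]
wrist_force: [1.4, -0.3, -0.2]
width: 0.103
gripper_force: 30.0
```

```bash
python3 - <<'E'
from mv import *
inc([.54,.12,.29],90+29); inc([.553,.369,.2],119); print(robot.state()["width"],robot.state()["gripper_force"])
E
```

```text
turn [ 0.1 -0.   0. ] shift [-0.1623  0.2841 -0.1254] rows>= 9 q [-0.49  0.3   1.57  0.    1.27 -2.57] pos [ 0.5356 -0.207   0.1643]
turn [ 0.1 -0.   0. ] shift [-0.2945  0.4954 -0.0352] rows>= 14 q [-0.49  0.3   1.57  0.    1.27 -2.57] pos [ 0.5356 -0.207   0.1643]
0.10318932612159026 29.999886453151703
```

>>> arm_command --increments "0 0 0 0 0 -0.04 0;0 0 7 -0.03 0.05 -0.075 0;0 0 14 -0.07 0.12 -0.08 0;0 0 20 -0.09 0.155 -0.08 0;0 0 26 -0.11 0.19 -0.08 0;0 0 32 -0.13 0.225 -0.08 0;0 0 36 -0.15 0.26 -0.08 0;0 0 36 -0.17 0.295 -0.08 0;0 0 36 -0.19 0.33 -0.08 0;0 0 36 -0.21 0.365 -0.08 0;0 0 36 -0.23 0.40 -0.08 0;0 0 36 -0.25 0.43 -0.08 0"

```text
t: 8.52
position: [0.5436, 0.2442, 0.2429]
orientation: [[-0.993, 0.122, -0.001], [0.122, 0.993, -0.0], [0.001, -0.0, -1.0]]
wrist_force: [0.6, -1.0, -0.3]
width: 0.104
gripper_force: 30.0
```

```bash
python3 - <<'E'
from mv import *
inc([.553,.369,.13],83); print(robot.state()["width"],robot.state()["gripper_force"])
E
```

```text
turn [-0. -0.  0.] shift [0.0058 0.125  0.1129] rows>= 5 q [ 0.31  0.29  1.39  0.    1.46 -1.14] pos [0.5436 0.2442 0.2429]
0.10437488511844462 29.99862849712372
```

>>> arm_command --increments "0 0 0 0 0.04 0 0;0 0 0 0.004 0.08 0.02 0;0 0 0 0.005 0.105 0.05 0;0 0 0 0.005 0.115 0.085 0;0 0 0 0.005 0.115 0.115 0;0 0 0 0.005 0.115 0.125 0;0 0 0 0.005 0.115 0.125 0;0 0 0 0.005 0.115 0.125 0"

```text
t: 9.18
position: [0.5538, 0.3567, 0.1185]
orientation: [[-0.992, 0.122, 0.0], [0.122, 0.992, -0.0], [-0.0, -0.0, -1.0]]
wrist_force: [-0.1, 0.0, 0.3]
width: 0.101
gripper_force: 30.0
```

```bash
python3 - <<'E'
from mv import *
inc([.553,.369,.1025],83); print(robot.state()["width"],robot.state()["gripper_force"],robot.state()["wrist_force"])
E
```

```text
turn [-0.  0. -0.] shift [0.0023 0.0121 0.016 ] rows>= 1 q [ 0.47  0.45  1.45 -0.    1.24 -0.98] pos [0.5538 0.3567 0.1185]
0.10130047208532665 29.999809563159943 [-0.10162835  0.03884531  0.25760652]
```

>>> arm_command --increments "0 0 0 0 0.006 0.008 0;0 0 0 0 0.008 0.012 0;0 0 0 0 0.008 0.014 0;0 0 0 0 0.008 0.0155 0;0 0 0 0 0.008 0.0155 0;0 0 0 0 0.008 0.0155 0"

```text
t: 9.68
position: [0.5548, 0.365, 0.1032]
orientation: [[-0.993, 0.122, 0.001], [0.122, 0.993, 0.001], [-0.001, 0.001, -1.0]]
wrist_force: [0.4, 0.0, 0.3]
width: 0.103
gripper_force: 30.0
```

>>> arm_command --increments "0 0 0 0 0 0.001 0;0 0 0 0 0 0.001 0;0 0 0 0 0 0.001 0"

```text
t: 9.93
position: [0.5544, 0.365, 0.1022]
orientation: [[-0.993, 0.122, 0.0], [0.122, 0.993, 0.001], [-0.0, 0.001, -1.0]]
wrist_force: [-0.5, 0.5, 2.8]
width: 0.104
gripper_force: 30.0
```

>>> arm_command --increments "0 0 0 0 0 0 0.5;0 0 0 0 0 0 0.5;0 0 0 0 0 0 0.5;0 0 0 0 0 0 0.5;0 0 0 0 0 -0.02 0.5;0 0 0 0 0 -0.06 0.5;0 0 0 0 0 -0.1 0.5;0 0 0 0.03 -0.03 -0.13 0.9;0 0 0 0.06 -0.06 -0.13 0.9;0 0 0 0.08 -0.09 -0.13 0.9;0 0 0 0.09 -0.12 -0.13 0.9;0 0 0 0.1 -0.15 -0.13 0.9"

```text
t: 10.93
position: [0.4349, 0.2268, 0.2318]
orientation: [[-0.993, 0.12, 0.0], [0.12, 0.993, -0.0], [-0.0, -0.0, -1.0]]
wrist_force: [0.2, -0.9, -0.3]
width: 0.822
gripper_force: 0.0
```

```bash
python3 - <<'E'
from meas import *
from mv import *
c=snap("top","top2"); survey(c); inc([.438,-.102,.12],84.6)
im=c["pixels"][180:290,60:200][:,:,::-1]; cv2.imwrite("pics/t2.png",cv2.resize(im,None,fx=3,fy=3))
for q,r,e,a in blobs(c,(100,150,80),(125,255,255),(445,255,480,290)): print("jar",ray(c,*e[0],.055))
E
```

```text
white [352.  265.8] 15.5 698.0 [ 0.4378 -0.1023  0.03  ]
yellow [413.8 266.2] 15.6 706.0 [ 0.4383 -0.2296  0.03  ]
blue [406.5 151. ] 15.7 710.0 [ 0.6804 -0.2155  0.03  ]
pink [375.  319.7] 16.1 760.5 [ 0.3278 -0.1499  0.03  ]
tag [360.5 198. ] [ 0.5828 -0.1203  0.012 ] [[0.589, -0.089], [0.614, -0.114], [0.577, -0.151], [0.552, -0.127]]
turn [-0.3 -0.1 -1.6] shift [-0.0459 -0.3201  0.1137] rows>= 9 q [ 0.34  0.13  1.63 -0.    1.38 -1.11] pos [0.4318 0.222  0.2318]
jar [ 0.42408402 -0.32267966  0.055     ]
```

View pics/t2.png

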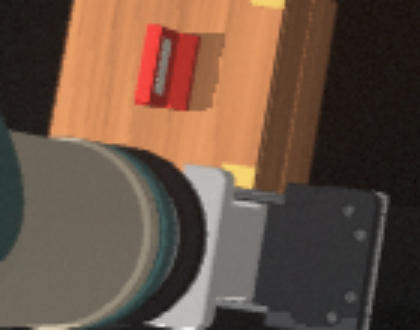

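The tag stands upright on the left case's lid, at crop (165,70). Next is the white bowl.

>>> arm_command --increments "0 0 -1.6 -0.005 -0.04 0.0 0.9;0 0 -1.6 -0.01 -0.08 0 0.9;0 0 -1.6 -0.02 -0.12 0 0.9;0 0 -1.6 -0.025 -0.16 0 0.9;0 0 -1.6 -0.03 -0.2 0 0.9;0 0 -1.6 -0.04 -0.24 0 0.9;0 0 -1.6 -0.045 -0.275 0.02 0.9;0 0 -1.6 -0.046 -0.305 0.04 0.9;0 0 -1.6 -0.046 -0.318 0.075 0.9;0 0 -1.6 -0.046 -0.318 0.11 0.9;0 0 -1.6 -0.046 -0.318 0.12 0.9;0 0 -1.6 -0.046 -0.318 0.12 0.9"

```text
t: 11.98
position: [0.4413, -0.0927, 0.1084]
orientation: [[-0.995, 0.095, -0.007], [0.095, 0.995, 0.003], [0.007, 0.002, -1.0]]
wrist_force: [0.4, 0.8, 0.3]
width: 0.901
gripper_force: 0.0
```

>>> arm_command --increments "0 0 0 0 0 0 0.9;0 0 0 0 0 0 0.9"

```text
t: 12.15
position: [0.4452, -0.0933, 0.1126]
orientation: [[-0.996, 0.094, 0.002], [0.094, 0.996, -0.001], [-0.002, -0.001, -1.0]]
wrist_force: [0.0, -0.3, -0.3]
width: 0.902
gripper_force: 0.0
```

```bash
python3 - <<'E'
from mv import *
from meas import blobs
s=robot.state(); c=snap("wrist","w3"); s2=robot.state(); print(s["position"],s2["position"])
for q,r,e,a in blobs(c,(0,0,120),(180,60,255),(120,0,560,300),800):
    el=cv2.fitEllipse(q); print(a,el,ray(c,*el[0],.030))
print(proj(c,np.array([.438,-.102,.03]))); inc([.438,-.102,.03],84.6)
E
```

```text
[ 0.44515413 -0.09333778  0.11258878] [ 0.44532655 -0.09331841  0.1128653 ]
5887.5 ((307.6827392578125, 236.1746826171875), (85.70143127441406, 87.5247802734375), 101.57366180419922) [ 0.43717984 -0.10538764  0.03      ]
7695.5 ((216.8336639404297, 79.71773529052734), (94.2193374633789, 104.0428695678711), 155.90087890625) [ 0.32718628 -0.15323342  0.03      ]
[312.46264847 236.84245503]
turn [-0.   0.2  0. ] shift [ 0.0067 -0.0093  0.0829] rows>= 3 q [-0.36  0.17  1.9   0.    1.07 -1.84] pos [ 0.4453 -0.0933  0.1129]
```

View pics/w3.png

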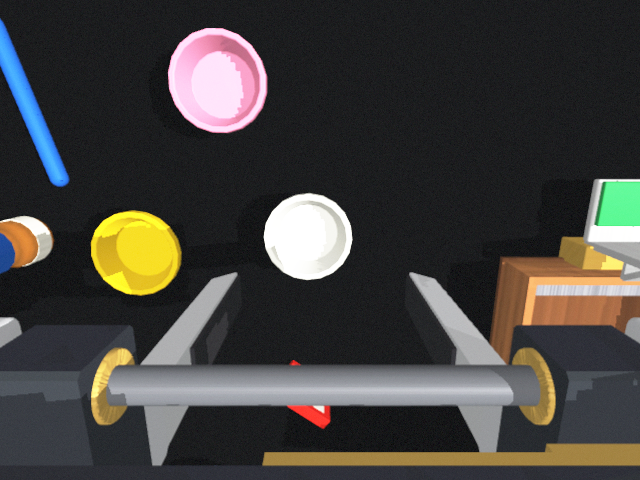

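The white bowl is centred at about (308,236) in the wrist view, between the fingers after a small shift.

>>> arm_command --increments "0 0 0 0.0067 -0.011 0.03 0.9;0 0 0 0.0067 -0.011 0.065 0.9;0 0 0 0.0067 -0.011 0.09 0.9;0 0 0 0.0067 -0.011 0.102 0.9;0 0 0 0.0067 -0.011 0.104 0.9;0 0 0 0.0067 -0.011 0.104 0.9;0 0 0 0.0067 -0.011 0.104 0.9"

```text
t: 12.78
position: [0.4378, -0.1038, 0.0088]
orientation: [[-0.996, 0.093, 0.003], [0.093, 0.996, -0.001], [-0.003, -0.001, -1.0]]
wrist_force: [0.1, 0.9, 0.2]
width: 0.898
gripper_force: 0.0
```

>>> arm_command --increments "0 0 0 0 0 0 0;0 0 0 0 0 0 0;0 0 0 0 0 0 0;0 0 0 0 0 0 0;0 0 0 0 0 0 0;0 0 0 0 0 0 0"

```text
t: 13.28
position: [0.4368, -0.1035, 0.0082]
orientation: [[-0.996, 0.094, 0.002], [0.094, 0.996, -0.0], [-0.002, -0.0, -1.0]]
wrist_force: [-0.4, 0.1, 6.6]
width: 0.674
gripper_force: 30.0
```

```bash
python3 - <<'E'
from mv import *
inc([.543,.1134,.0145],84.6); s=robot.state(); print(s["width"]*94,s["gripper_force"],s["wrist_force"])
E
```

```text
turn [-0.   0.1  0. ] shift [-0.0854  0.226  -0.0062] rows>= 6 q [-0.39  0.3   2.05  0.    0.79 -1.87] pos [ 0.4368 -0.1035  0.0082]
63.366656071470175 30.001258472912014 [-0.39832847  0.10229971  6.59110683]
```

>>> arm_command --increments "0 0 0 0 0 -0.03 0;0 0 0 0 0 -0.07 0;0 0 0 0 0 -0.11 0;0 0 0 -0.015 0.035 -0.12 0;0 0 0 -0.03 0.07 -0.12 0;0 0 0 -0.045 0.105 -0.12 0;0 0 0 -0.055 0.14 -0.12 0;0 0 0 -0.065 0.175 -0.12 0;0 0 0 -0.08 0.21 -0.12 0;0 0 0 -0.085 0.226 -0.12 0;0 0 0 -0.085 0.226 -0.12 0;0 0 0 -0.085 0.226 -0.12 0"

```text
t: 14.28
position: [0.5415, 0.1141, 0.1269]
orientation: [[-0.996, 0.092, -0.002], [0.092, 0.996, -0.001], [0.001, -0.001, -1.0]]
wrist_force: [-1.0, 0.2, -1.1]
width: 0.677
gripper_force: 30.0
```

>>> arm_command --increments "0 0 0 0 0 0.01 0;0 0 0 0 0 0.02 0"

```text
t: 14.45
position: [0.5416, 0.1124, 0.1071]
orientation: [[-0.995, 0.095, 0.0], [0.095, 0.995, -0.0], [-0.0, -0.0, -1.0]]
wrist_force: [0.5, -0.6, -0.2]
width: 0.679
gripper_force: 30.0
```

```bash
python3 - <<'E'
from mv import *
inc([.543,.1134,.0145],84.6); s=robot.state(); print(s["width"]*94,s["gripper_force"],s["wrist_force"])
c=snap("wrist","w4")
E
```

```text
turn [-0.   0.  -0.1] shift [-0.0013  0.0011  0.0926] rows>= 3 q [ 0.08  0.32  1.71 -0.    1.12 -1.4 ] pos [0.5416 0.1124 0.1071]
63.826399023458094 29.99980816617608 [ 0.46115485 -0.55685695 -0.18644049]
```

View pics/w4.png

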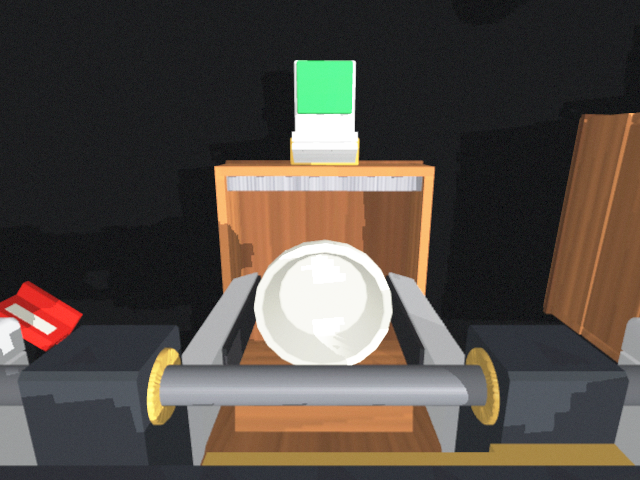

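The bowl is held centred over the open case, at (323,305), and the case walls are clear of the fingers. I lower it.

>>> arm_command --increments "0 0 0 0 0 0.03 0;0 0 0 0 0 0.06 0;0 0 0 0 0 0.08 0;0 0 0 0 0 0.088 0;0 0 0 0 0 0.091 0;0 0 0 0 0 0.092 0;0 0 0 0 0 0.092 0"

```text
t: 15.08
position: [0.5428, 0.1133, 0.0163]
orientation: [[-0.996, 0.095, 0.002], [0.095, 0.996, 0.0], [-0.002, 0.0, -1.0]]
wrist_force: [0.8, 0.1, -0.4]
width: 0.678
gripper_force: 30.0
```

>>> arm_command --increments "0 0 0 0 0 0.001 0;0 0 0 0 0 0.002 0;0 0 0 0 0 0.002 0"

```text
t: 15.33
position: [0.5428, 0.1137, 0.0143]
orientation: [[-0.996, 0.094, 0.002], [0.094, 0.996, 0.0], [-0.002, 0.0, -1.0]]
wrist_force: [0.3, 0.3, 0.8]
width: 0.675
gripper_force: 30.0
```

>>> arm_command --increments "0 0 0 0 0 0 0.85;0 0 0 0 0 0 0.85;0 0 0 0 0 0 0.85;0 0 0 0 0 0 0.85;0 0 0 0 0 -0.03 0.85;0 0 0 0 0 -0.07 0.85;0 0 0 0 0 -0.11 0.85;0 0 0 0.008 -0.04 -0.115 0.87;0 0 0 0.016 -0.08 -0.115 0.87;0 0 0 0.024 -0.12 -0.115 0.87;0 0 0 0.032 -0.16 -0.115 0.87;0 0 0 0.04 -0.20 -0.115 0.87"

```text
t: 16.33
position: [0.4826, -0.0831, 0.1288]
orientation: [[-0.996, 0.093, 0.001], [0.093, 0.996, -0.0], [-0.001, -0.0, -1.0]]
wrist_force: [0.5, -0.6, 0.4]
width: 0.87
gripper_force: 0.0
```

>>> arm_command --increments "0 0 0 0.008 -0.04 0 0.87;0 0 0 0.016 -0.08 0 0.87;0 0 0 0.024 -0.12 0 0.87;0 0 0 0.032 -0.153 0 0.87;0 0 0 0.032 -0.153 0 0.87;0 0 0 0.032 -0.153 0 0.87;0 0 0 0.032 -0.153 0 0.87"

```text
t: 16.92
position: [0.437, -0.2305, 0.1283]
orientation: [[-0.995, 0.095, -0.0], [0.095, 0.995, 0.001], [0.0, 0.001, -1.0]]
wrist_force: [0.3, -0.1, -0.4]
width: 0.872
gripper_force: 0.0
```

```bash
python3 - <<'E'
from mv import *
from meas import blobs,survey
s=robot.state(); print(s["width"]); c=snap("wrist","w5")
for q,r,e,a in blobs(c,(22,90,70),(35,255,255),(120,0,560,330),800):
    el=cv2.fitEllipse(q); p=ray(c,*el[0],.030);print(a,el,p); inc([p[0],p[1]+.0015,.0085],84.6)
c=snap("top","top3"); survey(c); cv2.imwrite("pics/t3.png",cv2.resize(c["pixels"][130:300,190:430][:,:,::-1],None,fx=2.5,fy=2.5))
E
```

```text
0.8715382172950784
5293.0 ((321.4193115234375, 241.36392211914062), (81.34236145019531, 82.85674285888672), 86.3570785522461) [ 0.43781621 -0.23330537  0.03      ]
turn [ 0.1 -0.   0. ] shift [-0.0008 -0.0019  0.1198] rows>= 3 q [-0.63  0.21  1.8   0.    1.13 -2.1 ] pos [ 0.4372 -0.2299  0.1283]
yellow [416.5 261.7] 11.2 201.5 [ 0.4477 -0.2353  0.03  ]
blue [406.5 151. ] 15.7 710.0 [ 0.6804 -0.2155  0.03  ]
pink [375.  319.7] 16.1 756.0 [ 0.3278 -0.1499  0.03  ]
tag [360.5 198. ] [ 0.5828 -0.1203  0.012 ] [[0.589, -0.089], [0.614, -0.114], [0.577, -0.151], [0.552, -0.127]]
```

View pics/t3.png

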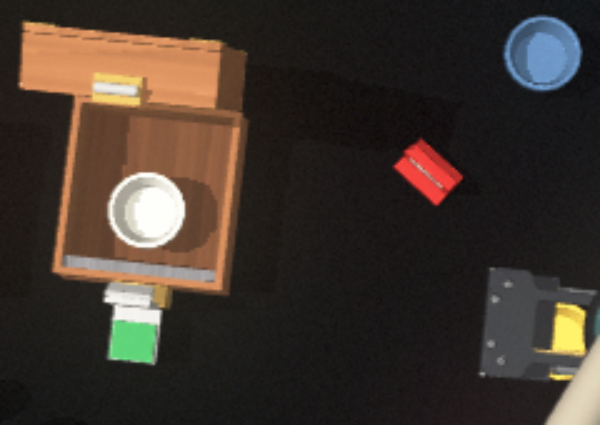

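The white bowl stands upright in the case, at crop (146,210). Next is the yellow bowl.

>>> arm_command --increments "0 0 0 -0.001 -0.002 0.035 0.87;0 0 0 -0.001 -0.002 0.075 0.87;0 0 0 -0.001 -0.002 0.105 0.87;0 0 0 -0.001 -0.002 0.117 0.87;0 0 0 -0.001 -0.002 0.12 0.87;0 0 0 -0.001 -0.002 0.12 0.87;0 0 0 -0.001 -0.002 0.12 0;0 0 0 -0.001 -0.002 0.12 0;0 0 0 -0.001 -0.002 0.12 0;0 0 0 -0.001 -0.002 0.12 0;0 0 0 -0.001 -0.002 0.12 0;0 0 0 -0.001 -0.002 0.12 0"

```text
t: 18.02
position: [0.439, -0.2334, 0.0097]
orientation: [[-0.996, 0.094, 0.002], [0.094, 0.996, -0.001], [-0.002, -0.001, -1.0]]
wrist_force: [0.5, 1.7, 6.1]
width: 0.658
gripper_force: 30.0
```

```bash
python3 - <<'E'
from mv import *
from meas import blobs
s=robot.state(); print(s["width"]*94,s["gripper_force"],s["position"])
c=load("top3")
for q,r,e,a in blobs(c,(0,0,120),(180,50,255),(228,195,268,235),300): print(e,a,ray(c,*e[0],.036))
inc([.543,.1134,.13],84.6)
E
```

```text
61.88093043553625 29.99667853116989 [ 0.43896519 -0.23340774  0.00971967]
((248.0, 213.5), 15.435449600219727) 694.5 [0.54428135 0.11530406 0.036     ]
turn [-0.   0.1 -0. ] shift [-0.0711  0.355  -0.1203] rows>= 10 q [-0.63  0.36  1.95  0.    0.83 -2.11] pos [ 0.439  -0.2334  0.0097]
```

>>> arm_command --increments "0 0 0 0 0 -0.03 0;0 0 0 0 0 -0.07 0;0 0 0 -0.004 0.02 -0.105 0;0 0 0 -0.012 0.06 -0.12 0;0 0 0 -0.02 0.1 -0.12 0;0 0 0 -0.028 0.14 -0.12 0;0 0 0 -0.036 0.18 -0.12 0;0 0 0 -0.044 0.22 -0.12 0;0 0 0 -0.052 0.26 -0.12 0;0 0 0 -0.06 0.3 -0.12 0;0 0 0 -0.068 0.335 -0.12 0;0 0 0 -0.071 0.355 -0.12 0"

```text
t: 19.02
position: [0.5431, 0.1172, 0.1287]
orientation: [[-0.996, 0.092, 0.002], [0.092, 0.996, 0.001], [-0.001, 0.002, -1.0]]
wrist_force: [-0.4, -0.5, -1.0]
width: 0.659
gripper_force: 30.0
```

>>> arm_command --increments "0 0 0 0 0 0 0;0 0 0 0 0 0 0;0 0 0 0 0 0 0"

```text
t: 19.27
position: [0.5414, 0.1127, 0.1283]
orientation: [[-0.996, 0.094, -0.001], [0.094, 0.996, -0.001], [0.001, -0.001, -1.0]]
wrist_force: [-0.9, -0.0, -0.7]
width: 0.66
gripper_force: 30.0
```

```bash
python3 - <<'E'
from mv import *
s=robot.state(); print(s["width"]*94,s["gripper_force"],s["position"])
inc([.543,.1137,.03],84.6)
c=snap("wrist","w6")
E
```

```text
62.00632340724106 29.989964962005615 [0.54144899 0.11272887 0.12833992]
turn [-0.1 -0.   0. ] shift [-0.0015  0.0012  0.0983] rows>= 3 q [ 0.08  0.3   1.67 -0.    1.17 -1.4 ] pos [0.5414 0.1127 0.1283]
```

View pics/w6.png

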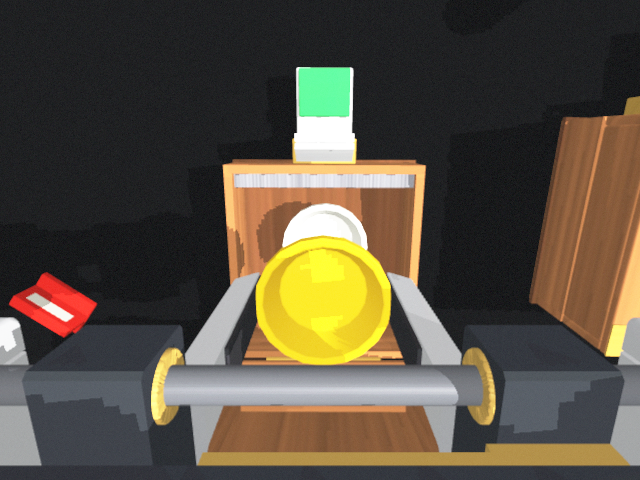

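The yellow bowl (323,300) is held level and in line with the white bowl (325,235) below it. I lower it into the nest.

>>> arm_command --increments "0 0 0 -0.001 0.001 0.03 0;0 0 0 -0.001 0.001 0.06 0;0 0 0 -0.001 0.001 0.08 0;0 0 0 -0.001 0.001 0.09 0;0 0 0 -0.001 0.001 0.095 0;0 0 0 -0.001 0.001 0.097 0;0 0 0 -0.001 0.001 0.098 0;0 0 0 -0.001 0.001 0.098 0"

```text
t: 19.98
position: [0.5423, 0.1146, 0.0346]
orientation: [[-0.995, 0.096, -0.0], [0.096, 0.995, 0.002], [0.0, 0.002, -1.0]]
wrist_force: [-8.2, 1.5, 21.8]
width: 0.659
gripper_force: 37.6
```

>>> arm_command --increments "0 0 0 0 0 0.001 0;0 0 0 0 0 0.001 0;0 0 0 0 0 0.001 0"

```text
t: 20.23
position: [0.5424, 0.1146, 0.0345]
orientation: [[-0.995, 0.096, 0.0], [0.096, 0.995, 0.002], [-0.0, 0.002, -1.0]]
wrist_force: [-9.2, 1.0, 27.5]
width: 0.656
gripper_force: 39.4
```

>>> arm_command --increments "0 0 0 0 0 -0.004 0;0 0 0 0.001 0 -0.006 0;0 0 0 0.003 0 -0.006 0;0 0 0 0.003 0 -0.006 0"

```text
t: 20.57
position: [0.5402, 0.1142, 0.0358]
orientation: [[-0.995, 0.095, 0.001], [0.095, 0.995, -0.0], [-0.001, -0.0, -1.0]]
wrist_force: [-0.6, 0.1, 3.4]
width: 0.659
gripper_force: 31.6
```

>>> arm_command --increments "0 0 0 0 0 0.002 0;0 0 0 0 0 0.004 0;0 0 0 0 0 0.005 0;0 0 0 0 0 0.005 0"

```text
t: 20.9
position: [0.5413, 0.1154, 0.0344]
orientation: [[-0.996, 0.094, 0.003], [0.094, 0.996, 0.001], [-0.003, 0.002, -1.0]]
wrist_force: [-6.4, -0.9, 27.3]
width: 0.656
gripper_force: 40.5
```

>>> arm_command --increments "0 0 0 0 0 -0.003 0;0 0 0 -0.0015 0 -0.006 0;0 0 0 -0.0015 0 -0.006 0;0 0 0 -0.0015 0 -0.006 0.78;0 0 0 -0.0015 0 -0.006 0.85;0 0 0 -0.0015 0 -0.006 0.85;0 0 0 -0.0015 0 -0.006 0.85;0 0 0 -0.0015 0 -0.006 0.85"

```text
t: 21.57
position: [0.5415, 0.1147, 0.0361]
orientation: [[-0.996, 0.094, -0.001], [0.094, 0.996, 0.0], [0.001, -0.0, -1.0]]
wrist_force: [0.5, -0.9, -0.7]
width: 0.845
gripper_force: 0.0
```

>>> arm_command --increments "0 0 0 0 0 -0.03 0.85;0 0 0 0 0 -0.07 0.85;0 0 0 0 0 -0.1 0.85;0 0 0 0 -0.04 -0.1 0.85;0 0 0 0 -0.08 -0.1 0.85;0 0 0 0 -0.12 -0.1 0.85;0 0 0 0 -0.16 -0.1 0.85;0 0 0 0 -0.2 -0.1 0.85;0 0 0 0 -0.2 -0.1 0.85;0 0 0 0 -0.2 -0.1 0.85"

```text
t: 22.4
position: [0.5226, -0.0864, 0.1364]
orientation: [[-0.995, 0.098, -0.0], [0.098, 0.995, 0.0], [0.0, 0.0, -1.0]]
wrist_force: [-0.2, 0.4, 0.4]
width: 0.851
gripper_force: 0.0
```

```bash
python3 - <<'E'
from mv import *
from meas import blobs,survey
s=robot.state(); print(s["width"],s["position"])
c=snap("top","top4"); 
for q,r,e,a in blobs(c,(20,110,110),(35,255,255),(225,190,272,240),100): print("Y",e,a,ray(c,*e[0],.049), cv2.fitEllipse(q))
for q,r,e,a in blobs(c,(0,0,120),(180,50,255),(225,190,272,240),20): print("W",e,a)
survey(c)
d=snap("scene","sc4")
a=cv2.resize(c["pixels"][185:245,220:280],(400,400),interpolation=cv2.INTER_CUBIC);b=cv2.resize(d["pixels"][200:330,330:460],(400,400),interpolation=cv2.INTER_CUBIC)
cv2.imwrite("pics/nest.png",np.hstack([a,b])[:,:,::-1])
inc([.6804,-.217,.13],84.6)
E
```

```text
0.8506488727076094 [ 0.52260448 -0.0863563   0.13636498]
Y ((246.5067138671875, 213.43289184570312), 15.911808013916016) 719.5 [0.54263803 0.11597885 0.049     ] ((246.6531219482422, 213.63433837890625), (29.812782287597656, 30.826732635498047), 77.72734832763672)
W ((248.0, 236.0), 23.19492530822754) 135.0
white [372.  268.5] 26.4 340.0 [ 0.4326 -0.1436  0.03  ]
blue [408. 141.] 11.0 88.5 [ 0.702  -0.2187  0.03  ]
pink [382. 321.] 14.1 160.0 [ 0.3254 -0.1643  0.03  ]
turn [ 0.1 -0.  -0. ] shift [-0.1696 -0.1176  0.0062] rows>= 5 q [-0.29  0.26  1.71  0.    1.17 -1.77] pos [ 0.5227 -0.0839  0.1363]
```

View pics/nest.png

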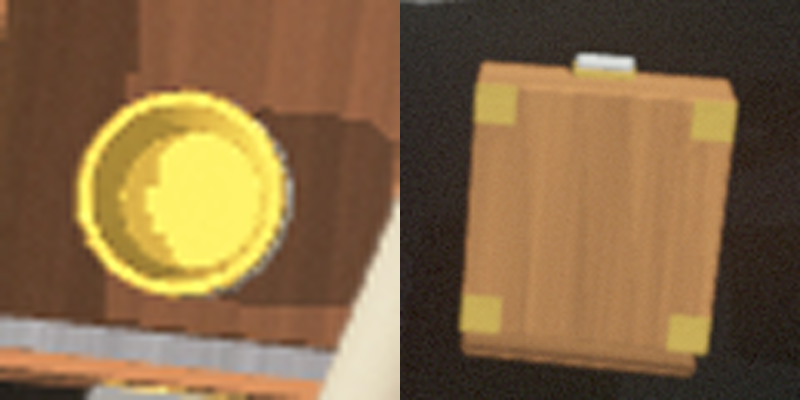

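The yellow bowl is nested concentrically in the white one, at crop (182,193). The fingertips had touched the lower bowl's lip, so I will grip the blue bowl higher, with only the tips on its lip.

>>> arm_command --increments "0 0 0 -0.03 -0.02 0 0.87;0 0 0 -0.06 -0.04 0 0.87;0 0 0 -0.09 -0.06 0 0.87;0 0 0 -0.12 -0.08 0 0.87;0 0 0 -0.15 -0.1 0 0.87;0 0 0 -0.17 -0.118 0.006 0.87;0 0 0 -0.17 -0.118 0.006 0.87;0 0 0 -0.17 -0.118 0.006 0.87;0 0 0 -0.17 -0.118 0.006 0.87"

```text
t: 23.25
position: [0.6805, -0.2155, 0.1298]
orientation: [[-0.996, 0.092, -0.002], [0.092, 0.996, 0.002], [0.002, 0.002, -1.0]]
wrist_force: [0.6, -0.2, -0.5]
width: 0.871
gripper_force: 0.0
```

```bash
python3 - <<'E'
from mv import *
from meas import blobs
s=robot.state(); print(s["width"],s["position"]); c=snap("wrist","w7")
for q,r,e,a in blobs(c,(95,50,50),(120,255,255),(200,120,450,340),800):
    h=cv2.convexHull(q); el=cv2.fitEllipse(h); p=ray(c,*el[0],.030);print(a,el,p); inc([p[0],p[1]+.0015,.0215],84.6)
E
```

```text
0.8706797568878828 [ 0.68050931 -0.2154747   0.12984951]
5282.5 ((320.02374267578125, 239.7403564453125), (82.4141845703125, 83.50336456298828), 94.70899963378906) [ 0.68018686 -0.21926444  0.03      ]
turn [ 0.1 -0.1  0.1] shift [-0.0002 -0.0024  0.1089] rows>= 3 q [-0.4   0.53  1.29  0.    1.33 -1.88] pos [ 0.6804 -0.2155  0.1304]
```

>>> arm_command --increments "0 0 0 0 -0.0025 0.035 0.87;0 0 0 0 -0.0025 0.075 0.87;0 0 0 0 -0.0025 0.098 0.87;0 0 0 0 -0.0025 0.106 0.87;0 0 0 0 -0.0025 0.109 0.87;0 0 0 0 -0.0025 0.109 0.87;0 0 0 0 -0.0025 0.109 0.87"

```text
t: 23.88
position: [0.6821, -0.2204, 0.0238]
orientation: [[-0.996, 0.093, 0.003], [0.093, 0.996, -0.001], [-0.004, -0.001, -1.0]]
wrist_force: [0.5, -0.4, 0.6]
width: 0.872
gripper_force: 0.0
```

>>> arm_command --increments "0 0 0 0.001 0.001 0.002 0.87;0 0 0 0.001 0.001 0.0025 0.87;0 0 0 0.001 0.001 0.0025 0.87;0 0 0 0.001 0.001 0.0025 0;0 0 0 0.001 0.001 0.0025 0;0 0 0 0.001 0.001 0.0025 0;0 0 0 0.001 0.001 0.0025 0;0 0 0 0.001 0.001 0.0025 0;0 0 0 0.001 0.001 0.0025 0"

```text
t: 24.63
position: [0.6799, -0.2192, 0.0192]
orientation: [[-0.996, 0.094, 0.0], [0.094, 0.996, 0.0], [-0.0, 0.0, -1.0]]
wrist_force: [-1.0, 1.5, 1.9]
width: 0.674
gripper_force: 30.0
```

>>> arm_command --increments "0 0 0 0 0 -0.02 0;0 0 0 0 0 -0.05 0;0 0 0 0 0 -0.09 0;0 0 0 0 0 -0.12 0;0 0 0 0 0 -0.12 0;0 0 0 0 0 -0.12 0"

```text
t: 25.13
position: [0.681, -0.22, 0.1412]
orientation: [[-0.996, 0.094, 0.004], [0.094, 0.996, -0.002], [-0.004, -0.002, -1.0]]
wrist_force: [-0.1, -0.2, -1.2]
width: 0.671
gripper_force: 30.0
```

```bash
python3 - <<'E'
from mv import *
s=robot.state(); print(s["width"]*94,s["gripper_force"],s["position"]); inc([.50,.03,.15],84.6); inc([.542,.1142,.15],84.6)
c=snap("wrist","w8"); hsv=cv2.cvtColor(c["pixels"],cv2.COLOR_RGB2HSV); m=cv2.inRange(hsv,(95,50,50),(120,255,255)); m[:,:200]=0; m[:,450:]=0
for q in cv2.findContours(m,0,1)[0]:
    if cv2.contourArea(q)>500: print(cv2.boundingRect(q))
for n,lo in(("w4",((0,0,150),(180,50,255))),("w6",((22,90,70),(35,255,255)))):
    c=load(n); m=cv2.inRange(cv2.cvtColor(c["pixels"],cv2.COLOR_RGB2HSV),*lo)
    for q in cv2.findContours(m,0,1)[0]:
        if cv2.contourArea(q)>5000: print(n,cv2.boundingRect(q))
E
```

```text
63.041815540153245 29.9997047893703 [ 0.68103231 -0.21997294  0.14124388]
turn [-0.1  0.3  0. ] shift [ 0.2037  0.2318 -0.01  ] rows>= 8 q [-0.41  0.52  1.27 -0.    1.34 -1.89] pos [ 0.681  -0.22    0.1412]
turn [-0.1  0.3  0. ] shift [ 0.1698  0.3196 -0.01  ] rows>= 9 q [-0.41  0.52  1.27 -0.    1.34 -1.89] pos [ 0.681  -0.22    0.1412]
(205, 405, 90, 48)
(258, 234, 131, 125)
w4 (160, 377, 308, 29)
w4 (254, 240, 139, 126)
w6 (255, 235, 137, 131)
```

>>> arm_command --increments "0 0 0 0.03 0.028 -0.005 0;0 0 0 0.06 0.056 -0.01 0;0 0 0 0.09 0.084 -0.01 0;0 0 0 0.12 0.112 -0.01 0;0 0 0 0.15 0.14 -0.01 0;0 0 0 0.18 0.17 -0.01 0;0 0 0 0.2 0.205 -0.01 0;0 0 0 0.2 0.245 -0.01 0;0 0 0 0.185 0.28 -0.01 0;0 0 0 0.17 0.31 -0.01 0;0 0 0 0.17 0.319 -0.01 0;0 0 0 0.17 0.319 -0.01 0"

```text
t: 26.18
position: [0.5395, 0.1163, 0.1467]
orientation: [[-0.996, 0.091, -0.004], [0.091, 0.996, 0.0], [0.004, -0.0, -1.0]]
wrist_force: [-0.0, -1.6, -0.0]
width: 0.673
gripper_force: 30.0
```

>>> arm_command --increments "0 0 0 0 0 0.02 0;0 0 0 0 0 0.05 0;0 0 0 0 0 0.07 0;0 0 0 0 0 0.07 0;0 0 0 0 0 0.07 0"

```text
t: 26.6
position: [0.5384, 0.1128, 0.0773]
orientation: [[-0.995, 0.095, -0.005], [0.095, 0.995, -0.001], [0.005, -0.001, -1.0]]
wrist_force: [-0.0, 0.4, -0.2]
width: 0.672
gripper_force: 30.0
```

```bash
python3 - <<'E'
from mv import *
s=robot.state(); print(s["width"]*94,s["gripper_force"],s["position"]); inc([.542,.1142,.0535],84.6)
E
```

```text
63.14299729330058 29.999716691672802 [0.53840768 0.11282826 0.07734721]
turn [-0.1 -0.3 -0.1] shift [-0.0036  0.0017  0.0238] rows>= 1 q [ 0.08  0.34  1.75 -0.    1.06 -1.39] pos [0.5384 0.1128 0.0773]
```

>>> arm_command --increments "0 0 0 -0.0035 0.0015 0.01 0;0 -0.3 0 -0.0035 0.0015 0.017 0;0 -0.3 0 -0.0035 0.0015 0.02 0;0 -0.3 0 -0.0035 0.0015 0.022 0;0 -0.3 0 -0.0035 0.0015 0.022 0"

```text
t: 27.02
position: [0.544, 0.1154, 0.0569]
orientation: [[-0.996, 0.094, 0.005], [0.094, 0.996, -0.0], [-0.005, -0.0, -1.0]]
wrist_force: [0.1, -0.6, -0.8]
width: 0.666
gripper_force: 30.0
```

>>> arm_command --increments "0 0 0 0 0 0.001 0;0 0 0 0 0 0.002 0;0 0 0 0 0 0.002 0;0 0 0 0 0 0.002 0"

```text
t: 27.35
position: [0.5442, 0.1154, 0.0552]
orientation: [[-0.996, 0.094, 0.005], [0.094, 0.996, -0.0], [-0.005, 0.0, -1.0]]
wrist_force: [-0.5, -0.8, 0.5]
width: 0.671
gripper_force: 30.0
```

>>> arm_command --increments "0 0.3 0 0.002 -0.001 0.001 0;0 0.3 0 0.002 -0.001 0.0025 0;0 0.3 0 0.002 -0.001 0.003 0;0 0.3 0 0.002 -0.001 0.003 0"

```text
t: 27.68
position: [0.5421, 0.1146, 0.0518]
orientation: [[-0.996, 0.094, -0.0], [0.094, 0.996, 0.0], [0.0, 0.0, -1.0]]
wrist_force: [0.4, 0.1, -0.7]
width: 0.669
gripper_force: 30.0
```

>>> arm_command --increments "0 0 0 0 0 0 0.82;0 0 0 0 0 0 0.82;0 0 0 0 0 0 0.82;0 0 0 0 0 0 0.82;0 0 0 0.002 0 -0.04 0.82;0 0 0 0.01 0 -0.08 0.82;0 0 0 0.02 0 -0.12 0.82;0 0 0 0.03 -0.03 -0.16 0;0 0 0 0.03 -0.07 -0.2 0;0 0 0 0.03 -0.11 -0.24 0;0 0 0 0.03 -0.15 -0.26 0;0 0 0 0.03 -0.19 -0.26 0"

```text
t: 28.68
position: [0.4985, -0.0389, 0.305]
orientation: [[-0.996, 0.092, 0.006], [0.092, 0.996, -0.001], [-0.006, -0.0, -1.0]]
wrist_force: [0.6, -0.3, 0.4]
width: 0.506
gripper_force: 0.0
```

>>> arm_command --increments "0 0 0 0 0 0 0;0 0 0 0 0 0 0;0 0 0 0 0 0 0"

```text
t: 28.93
position: [0.4973, -0.0379, 0.3008]
orientation: [[-0.995, 0.095, -0.001], [0.095, 0.995, 0.001], [0.001, 0.001, -1.0]]
wrist_force: [0.7, -0.6, -0.1]
width: 0.29
gripper_force: 0.0
```

```bash
python3 - <<'E'
from mv import *
from meas import blobs
s=robot.state(); print(s["width"],s["position"])
c=snap("top","top5")
for n,lo,hi in(("B",(95,60,60),(120,255,255)),("Y",(20,110,110),(35,255,255)),("W",(0,0,120),(180,50,255))):
  for q,r,e,a in blobs(c,lo,hi,(222,188,272,232),10): print(n,np.round(e[0],1),e[1],a,ray(c,*e[0],.062))
d=snap("scene","sc5")
a=cv2.resize(c["pixels"][150:280,60:310],(750,390),interpolation=cv2.INTER_CUBIC);cv2.imwrite("pics/t5.png",a[:,:,::-1])
ca=np.array([.558,.112]);y=np.radians(-5.4);X=np.array([np.cos(y),np.sin(y)])
for cx,z in((.14,.30),(.14,.182)):
    inc([*(ca+cx*X),z],84.6)
# path in case frame rel. to start (x=.14,z=.182): tool x = -case x
for th in np.r_[1.35:0:-.1,0,-.02]:
    S=.125 if th>.5 else .125+.015*(0.5-th)/.5
    px=.075-S*np.cos(th)+.047*np.sin(th)+.008; pz=.045+S*np.sin(th)+.047*np.cos(th)
    print(round(th,2),"cx",round(px,3),"z",round(pz,3))
E
```

```text
0.29046945495302967 [ 0.49732371 -0.03791813  0.30076095]
B [237.5 212. ] 12.093486785888672 121.0 [0.54365926 0.13193706 0.062     ]
W [246.5 197. ] 26.100866317749023 576.5 [0.57454856 0.11433474 0.062     ]
turn [ 0.1 -0.1  0.1] shift [-0.1867  0.1538  0.    ] rows>= 6 q [-0.21  0.12  1.48  0.    1.55 -1.69] pos [ 0.4972 -0.037   0.3002]
turn [ 0.1 -0.1  0.1] shift [-0.1869  0.1537  0.118 ] rows>= 7 q [-0.21  0.12  1.48  0.    1.55 -1.69] pos [ 0.4972 -0.037   0.3002]
1.35 cx 0.101 z 0.177
1.25 cx 0.088 z 0.178
1.15 cx 0.075 z 0.178
1.05 cx 0.062 z 0.177
0.95 cx 0.049 z 0.174
0.85 cx 0.036 z 0.17
0.75 cx 0.024 z 0.165
0.65 cx 0.012 z 0.158
0.55 cx 0.001 z 0.15
0.45 cx -0.01 z 0.142
0.35 cx -0.023 z 0.134
0.25 cx -0.034 z 0.123
0.15 cx -0.044 z 0.112
0.05 cx -0.053 z 0.099
0.0 cx -0.057 z 0.092
-0.02 cx -0.059 z 0.089
```

>>> arm_command --increments "0 0 0 0.03 -0.04 0 0;0 0 0 0.05 -0.08 0 0;0 0 0 0.05 -0.12 0 0;0 0 0 0.05 -0.16 0 0;0 0 0 0.05 -0.18 0 0;0 0 0 0.05 -0.18 0 0;0 0 0 0.05 -0.18 0 0"

```text
t: 29.62
position: [0.431, -0.2123, 0.3001]
orientation: [[-0.996, 0.095, -0.002], [0.095, 0.995, 0.002], [0.002, 0.002, -1.0]]
wrist_force: [0.5, 0.2, 0.2]
width: 0.004
gripper_force: 0.0
```

```bash
python3 - <<'E'
from mv import *
from meas import blobs
s=robot.state(); print(s["width"],s["position"])
c=snap("top","top6")
for n,lo,hi in(("B",(95,60,60),(120,255,255)),("Y",(20,110,110),(35,255,255)),("W",(0,0,120),(180,50,255))):
  for q,r,e,a in blobs(c,lo,hi,(222,188,272,232),10): print(n,np.round(e[0],1),e[1],a,ray(c,*e[0],.062),cv2.fitEllipse(q))
a=cv2.resize(c["pixels"][150:290,60:310],(800,448),interpolation=cv2.INTER_CUBIC);cv2.imwrite("pics/t6.png",a[:,:,::-1])
ca=np.array([.558,.112]);y=np.radians(-5.4);X=np.array([np.cos(y),np.sin(y)])
inc([*(ca+.14*X),.30],84.6)
E
```

```text
0.0035944918610035146 [ 0.43101083 -0.21233977  0.30007824]
B [245.5 212.5] 15.700418472290039 705.0 [0.54276895 0.11561971 0.062     ] ((245.40530395507812, 212.20851135253906), (29.826478958129883, 30.207393646240234), 74.79869079589844)
Y [252.  219.5] 13.124505043029785 15.0 [0.52858961 0.10206677 0.062     ] ((229.20545959472656, 192.84727478027344), (48.18082046508789, 83.83907318115234), 138.95623779296875)
turn [ 0.1 -0.1  0. ] shift [-0.2362  0.3337  0.0007] rows>= 10 q [-0.6   0.09  1.51  0.    1.54 -2.08] pos [ 0.4311 -0.2114  0.3003]
```

The blue bowl reads as a level circle concentric with the stack, at (245,212). I move behind the lid to shut it.

>>> arm_command --increments "0 0 0 -0.024 0.033 0 0;0 0 0 -0.048 0.066 0 0;0 0 0 -0.072 0.1 0 0;0 0 0 -0.096 0.133 0 0;0 0 0 -0.12 0.167 0 0;0 0 0 -0.144 0.2 0 0;0 0 0 -0.168 0.233 0 0;0 0 0 -0.192 0.267 0 0;0 0 0 -0.216 0.3 0 0;0 0 0 -0.236 0.33 0 0;0 0 0 -0.236 0.333 0 0;0 0 0 -0.236 0.333 0 0"

```text
t: 30.67
position: [0.6968, 0.1015, 0.2994]
orientation: [[-0.996, 0.088, -0.003], [0.088, 0.996, 0.001], [0.003, 0.0, -1.0]]
wrist_force: [-0.6, -0.8, 0.0]
width: 0.004
gripper_force: 0.0
```

>>> arm_command --increments "0 0 0 0 0 0.04 0;0 0 0 0 0 0.08 0;0 0 0 0 0 0.11 0;0 0 0 0 0 0.122 0;0 0 0 0 0 0.122 0;0 0 0 0 0 0.122 0;0 0 0 0 0 0.122 0"

```text
t: 31.25
position: [0.6976, 0.0966, 0.1814]
orientation: [[-0.996, 0.094, 0.003], [0.094, 0.996, 0.0], [-0.003, 0.0, -1.0]]
wrist_force: [-0.3, -0.2, 0.6]
width: 0.004
gripper_force: 0.0
```

```bash
python3 - <<'E'
from mv import *
ca=np.array([.558,.112]);y=np.radians(-5.4);X=np.array([np.cos(y),np.sin(y)])
for cx,z in((.101,.177),(.062,.177),(.012,.158)): inc([*(ca+cx*X),z],84.6)
E
```

```text
turn [0.  0.2 0. ] shift [0.0395 0.0022 0.0043] rows>= 1 q [ 0.04  0.48  1.24 -0.    1.42 -1.44] pos [0.6976 0.0966 0.1814]
turn [0.  0.2 0. ] shift [0.0785 0.0022 0.0041] rows>= 2 q [ 0.04  0.48  1.24 -0.    1.42 -1.44] pos [0.6976 0.0966 0.1814]
turn [0.  0.2 0. ] shift [0.1285 0.0022 0.023 ] rows>= 4 q [ 0.04  0.48  1.24 -0.    1.42 -1.44] pos [0.6976 0.0966 0.1814]
```

>>> arm_command --increments "0 0 0 0.02 0.002 0.004 0;0 0 0 0.04 0.002 0.004 0;0 0 0 0.053 0.002 0.003 0;0 0 0 0.066 0.002 0.003 0;0 0 0 0.079 0.002 0.004 0;0 0 0 0.092 0.002 0.007 0;0 0 0 0.105 0.002 0.011 0;0 0 0 0.117 0.002 0.016 0;0 0 0 0.129 0.002 0.023 0;0 0 0 0.14 0.002 0.031 0;0 0 0 0.14 0.002 0.031 0"

```text
t: 32.17
position: [0.5563, 0.112, 0.1496]
orientation: [[-0.996, 0.094, 0.0], [0.094, 0.996, 0.0], [-0.0, 0.0, -1.0]]
wrist_force: [-0.1, -0.1, 0.1]
width: 0.008
gripper_force: 0.4
```

```bash
python3 - <<'E'
from mv import *
c=snap("scene","sc7"); snap("top","top7")
ca=np.array([.558,.112]);y=np.radians(-5.4);X=np.array([np.cos(y),np.sin(y)])
for cx,z in((-.01,.142),(-.034,.123),(-.057,.092)): inc([*(ca+cx*X),z],84.6)
E
```

```text
turn [0.  0.2 0. ] shift [0.0112 0.0001 0.0082] rows>= 1 q [ 0.08  0.3   1.61 -0.    1.23 -1.4 ] pos [0.5591 0.1118 0.1503]
turn [0.  0.2 0. ] shift [0.0353 0.0001 0.0271] rows>= 2 q [ 0.08  0.3   1.61 -0.    1.23 -1.4 ] pos [0.5591 0.1118 0.1503]
turn [0.  0.2 0. ] shift [0.0584 0.0001 0.0581] rows>= 2 q [ 0.08  0.3   1.61 -0.    1.23 -1.4 ] pos [0.5591 0.1118 0.1503]
```

>>> arm_command --increments "0 0 0 0.011 0 0.008 0;0 0 0 0.023 0 0.017 0;0 0 0 0.034 0 0.027 0;0 0 0 0.044 0 0.038 0;0 0 0 0.05 0 0.046 0;0 0 0 0.054 0 0.052 0;0 0 0 0.054 0 0.052 0;0 0 0 0.054 0 0.052 0"

```text
t: 32.93
position: [0.5085, 0.117, 0.0985]
orientation: [[-0.996, 0.094, 0.008], [0.094, 0.996, 0.001], [-0.008, 0.001, -1.0]]
wrist_force: [2.9, -0.3, 5.9]
width: 0.003
gripper_force: 2.7
```

>>> arm_command --increments "0 0 0 0.001 0 0.002 0;0 0 0 0.002 0 0.003 0;0 0 0 0.002 0 0.003 0;0 0 0 0.002 0 0.003 0"

```text
t: 33.27
position: [0.5018, 0.117, 0.0928]
orientation: [[-0.996, 0.094, -0.002], [0.094, 0.996, -0.0], [0.002, -0.0, -1.0]]
wrist_force: [1.1, 0.4, 0.1]
width: 0.006
gripper_force: 0.3
```

>>> arm_command --increments "0 0 0 0.001 0 0.002 0;0 0 0 0.001 0 0.003 0;0 0 0 0.001 0 0.003 0;0 0 0 0.001 0 0.003 0"

```text
t: 33.6
position: [0.5011, 0.1171, 0.0906]
orientation: [[-0.996, 0.094, -0.0], [0.094, 0.996, -0.0], [0.0, -0.0, -1.0]]
wrist_force: [-1.2, -0.8, 6.3]
width: 0.001
gripper_force: 3.1
```

>>> arm_command --increments "0 0 0 0 0 0.001 0;0 0 0 0 0 0.002 0;0 0 0 0 0 0.002 0"

```text
t: 33.85
position: [0.5007, 0.1171, 0.0891]
orientation: [[-0.996, 0.094, -0.001], [0.094, 0.996, -0.0], [0.001, -0.0, -1.0]]
wrist_force: [-2.7, -0.9, 11.7]
width: 0.005
gripper_force: 5.8
```

>>> arm_command --increments "0 0 0 0 0 -0.03 0;0 0 0 0 0 -0.07 0;0 0 0 0 0 -0.11 0;0 0 0 0.04 -0.02 -0.15 0;0 0 0 0.08 -0.06 -0.17 0;0 0 0 0.12 -0.1 -0.17 0;0 0 0 0.14 -0.14 -0.17 0;0 0 0 0.16 -0.18 -0.17 0;0 0 0 0.16 -0.22 -0.17 0;0 0 0 0.16 -0.25 -0.17 0;0 0 0 0.16 -0.25 -0.17 0;0 0 0 0.16 -0.25 -0.17 0"

```text
t: 34.85
position: [0.3164, -0.122, 0.258]
orientation: [[-0.995, 0.103, -0.001], [0.103, 0.995, -0.004], [0.001, -0.004, -1.0]]
wrist_force: [0.3, 0.6, 0.1]
width: 0.008
gripper_force: 0.0
```

```bash
python3 - <<'E'
from h import *
from meas import survey
c=snap("top","top8"); d=snap("scene","sc8"); survey(c)
a=cv2.resize(c["pixels"][140:300,60:480],(800,305),interpolation=cv2.INTER_CUBIC);b=cv2.resize(d["pixels"][180:350,170:610],(760,294),interpolation=cv2.INTER_CUBIC)
cv2.imwrite("pics/fin.png",np.vstack([a,cv2.copyMakeBorder(b,0,0,0,40,cv2.BORDER_CONSTANT)])[:,:,::-1])
print(robot.state()["t"])
E
```

```text
pink [375.  319.5] 16.0 567.0 [ 0.3283 -0.1499  0.03  ]
tag [360.5 198. ] [ 0.5828 -0.1203  0.012 ] [[0.589, -0.089], [0.614, -0.114], [0.577, -0.151], [0.552, -0.127]]
34.95
```

View pics/fin.png

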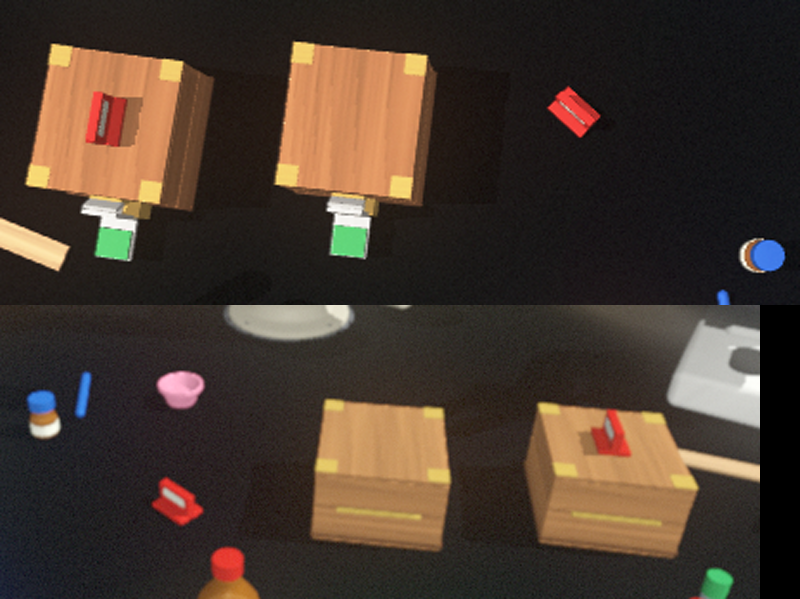

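The right case is shut and has stayed shut. The tag stands upright on the left case at crop (105,118), and the jar and pen are where they were. I hand in the job.

```bash
python3 -c "
from rig import robot
print(robot.job_done())"
```

```text
the job is handed in; nothing more can be done
None
```

Job handed in at 35 s: the right-hand case clicked open at under 10 N, and the white, yellow and blue bowls (the only three present) are nested in it with the lid latched shut; the red tag stands on the left case, judged faulty by elimination without pressing its latch.

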